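# Gauge the blind shaft bore of a shelving handwheel

## Task

Gauge how deep the blind shaft bore of the shelving handwheel is: take the depth gauge out of the tool block, lower it into the bore and press it down slowly and gently until its tip stands on the bottom, the rim pushing the tight stop ring up the rod as it goes. Then draw the gauge straight out and stand it back in its own hole in the block, fully down, with the ring left where it marks the depth; leave the other things on the bench where they are.

Things in the scene. Friction and masses are not known exactly. Their poses are not given: they have to be found in the camera images.
- handwheel: Three-spoke shelving handwheel, 333 mm across, clamped face down in a fixture; fixed. Origin on the bench under the hub axis, z up; one spoke along +x, the others at 120 degrees, sloping down to black 33 mm ball knobs centred 150 mm out, 17 mm up. Hub: grey disc 72 mm across up to 70 mm above the bench, then a bright steel boss 44 mm across up to 120 mm, the shaft bore in its flat top.
- bore_mouth (a point): Centre of the mouth of the shaft bore, level with the boss's flat top, 120 mm above the bench. The bore runs straight down, 13 mm in diameter, with a sharp rim, and ends in a flat hard bottom, which must never feel more than 25 N, even as the tip lands: come down at some 10 to 15 mm/s. Its depth is not known: between 40 and 68 mm, different each time.
- tool_block: Wooden tool block 136 x 50 x 40 mm high, fixed to the bench. Origin at the centre of its underside, x along its length, z up. Three upright blind holes in its top, 24 mm deep: the gauge's at x = -45 mm (12 mm in diameter, 1.5 mm chamfer), then the punch's at x = +10 mm and the T key's at x = +50 mm (10 mm).
- gauge_seat (a point): Centre of the bottom of the gauge's hole in the tool block, 16 mm above the bench and 24 mm under the block's top.
- depth_gauge: Depth gauge: steel rod 10 mm thick, 140 mm long overall, 0.12 kg or so, its tip tapered to 7 mm over the last 2.5 mm; the top 22 mm is a dark knurled round head 18 mm across. A brass stop ring is on the rod. Stands loose and upright in its hole in the tool block. Origin at the centre of the tip's end, z along the rod to the head; its yaw means nothing.
- gauge_tip (a point): Centre of the flat end of the gauge's tip (same as its origin).
- gauge_head (a point): Centre of the gauge's head, on the axis, 129 mm above the tip; grip here.
- stop_ring (a joint): How far up the rod the stop ring has slid (m): its underside is 30 mm plus this above the tip's end. Brass ring 26 mm across, 8 mm high, with a stub screw 3 mm proud. Range 0 to 0.070; starts at 0 to 0.006, lower than the bore is deep, so the rim meets it before the tip meets the bottom. Friction holds it: it takes about 5 N to slide it and it stays where it is left.
- ring_under (a point): Centre of the stop ring's underside, on the rod's axis.
- pin_punch: Dark steel pin punch 102 mm long, 12 mm thick at the top, standing in the middle hole of the block. Leave it.
- t_key: Hex key 100 mm long with a black cross bar 44 mm long on top, standing in the far hole of the block. Leave it.
- shaft_collar: Steel ring 36 mm across, 12 mm high, lying on the bench between two spokes. Leave it.
- spare_knob: Spare black round knob 33 mm across, 34 mm high, on the bench between two spokes. Leave it.
- spanner: Steel spanner lying on the bench on the right. Leave it.
- screwdriver: Screwdriver lying on the bench on the left. Leave it.
Not all that is in view belongs to the job. Several things look just like the tool_block: the one meant starts farthest to the robot's left.

How it is judged:
On the way:
1. the gauge stands on the bottom of the bore, tip within about 2 mm of it, with the underside of its stop ring on the rim (within 2 mm) (distance between gauge_tip and bore_end_c0 below 0.012 m and z of ring_under in the frame of bore_mouth between -0.002 and 0.002 m and horizontal distance between ring_under and bore_mouth below 0.004 m), for 0.1 s.
At the end, for the whole second after the job is handed in: The gauge stands at rest and upright in its own hole in the tool block, tip within 3 mm of the hole's bottom, and its stop ring's underside is as far above the tip as the bore is deep, to 2 mm (horizontal distance between gauge_tip and gauge_seat below 0.004 m and z of gauge_tip in the frame of gauge_seat below 0.003 m and angle between depth_gauge's own z axis and vertical below 0.15 rad and linear speed of depth_gauge below 0.01 m/s and ((z of bore_end_c0 in the frame of bore_mouth between -0.05401 and -0.05199 m and value of joint stop_ring between 0.01 and 0.016 m) or (z of bore_end_c0 in the frame of bore_mouth between -0.05601 and -0.05399 m and value of joint stop_ring between 0.012 and 0.018 m) or (z of bore_end_c0 in the frame of bore_mouth between -0.05801 and -0.05599 m and value of joint stop_ring between 0.014 and 0.02 m) or (z of bore_end_c0 in the frame of bore_mouth between -0.06001 and -0.05799 m and value of joint stop_ring between 0.016 and 0.022 m) or (z of bore_end_c0 in the frame of bore_mouth between -0.06201 and -0.05999 m and value of joint stop_ring between 0.018 and 0.024 m) or (z of bore_end_c0 in the frame of bore_mouth between -0.06401 and -0.06199 m and value of joint stop_ring between 0.02 and 0.026 m) or (z of bore_end_c0 in the frame of bore_mouth between -0.06601 and -0.06399 m and value of joint stop_ring between 0.022 and 0.028 m) or (z of bore_end_c0 in the frame of bore_mouth between -0.06801 and -0.06599 m and value of joint stop_ring between 0.024 and 0.03 m) or (z of bore_end_c0 in the frame of bore_mouth between -0.07001 and -0.06799 m and value of joint stop_ring between 0.026 and 0.032 m) or (z of bore_end_c0 in the frame of bore_mouth between -0.07201 and -0.06999 m and value of joint stop_ring between 0.028 and 0.034 m) or (z of bore_end_c0 in the frame of bore_mouth between -0.07401 and -0.07199 m and value of joint stop_ring between 0.03 and 0.036 m) or (z of bore_end_c0 in the frame of bore_mouth between -0.07601 and -0.07399 m and value of joint stop_ring between 0.032 and 0.038 m))); the robot touches nothing.
It fails at once if the gauge pressed against the handwheel or the bottom of its bore with more than 25 N (contact force between depth_gauge and handwheel above 25 N or contact force between depth_gauge and bore_end_c0 above 25 N).
It fails at once if another thing on the bench moved more than 20 mm (distance of any of pin_punch, t_key, shaft_collar, spare_knob, spanner, screwdriver from where it was at the start of the episode above 0.02 m).
It also fails if it takes over 69 s, if anything falls off the work surface, if the arm or the gripper's body presses on something with over 40 N, if the wrist force passes 120 N, or if a joint passes its speed limit or range.

## Robot

A 6-joint arm with a two-finger parallel gripper is mounted at the origin on the work surface. World frame = base frame: x ahead of the robot, y to its left, z up, the work surface at z = 0. Lengths are in m, angles in rad, forces in N, time in s.
With the tool pointing down it reaches from about 0.35 to 0.975 m from the base axis. Payload 4.9 kg.
Tool frame: the origin (TCP) lies between the finger pads; the fingertips stand 14 mm ahead of it and the grasp point (between the pads) lies 5 mm behind it (manip.tcp_to_tips is the distance from the TCP to the fingertips, in m); z points along the fingers, y is the line along which they close (so a half turn about z gives the same grasp; the last joint's range is limited). The gripper opens to 85 mm and grips with 20 to 120 N. Pads are 22 mm wide; open, the fingers measure 114 mm over their backs; the gripper's body (76 mm by 85 mm) begins 54 mm behind the grasp point. The pads swing forward as they close: fully open they stand 13 mm farther back than shut.
Start: joints at [-1.394, 0.053, 1.613, -0, 1.476, -0.119], TCP at [0.182, -0.598, 0.245] pointing down, gripper open.
Joint ranges: [-3.01, 3.01], [-1.01, 2.22], [0.06, 2.58], [-1.02, 4.17], [0.09, 2.62], [-3.14, 3.14]. Speed limits (rad/s): [2.57, 2.57, 3.14, 3.14, 3.14, 3.14].

## Interface

Orientations are given as a unit quaternion [w, x, y, z].
In Python, from plant import manip gives the robot as it stands.
- The arm moves only by the tool servo_tool, never from a script. Its argument "moves" is a list that holds one entry, the list of rows, each a list of 7 numbers: the shift along the tool's x, y, z in mm, then the turn, a rotation vector about the tool's x, y, z in degrees, then the finger opening in mm, from 0 to 85.4. In form: [[[x, y, z, ax, ay, az, fingers], ...]]. A call has 1 to 12 rows; each row shifts and turns the commanded pose from where the row before left it, along the tool's axes as they then stand; what a row does not reach is not made up. A row lasts 1/8 s, in which the tool goes at most 62.5 mm and 10.7 degrees, less where a joint would pass 70% of its speed; a pose out of reach is approached as far as the arm can. A call with a gripper value outside its range is refused whole. The fingers move at their own pace and stop on an object; the grip force is fixed at half the most. Time passes only in rows, so rows that do not move let the fingers close. It gives the time, the measured TCP pose, the force, the opening and the grip force at its end, in the units of the state.
- manip.state(): the state, without advancing time (a new reading comes with each control period).
- manip.grab_frame(name): name is "scene" or "top" or "wrist"; returns a dict with "image" (420x560x3 uint8, blue, green, red), "mtx" (3x3 intrinsics, pixels), "dist_coeffs" ([k1, k2, p1, p2, k3] as OpenCV has them; the pictures are not rectified), "eye" and "rotation" of the camera in the world. Camera axes: x right, y down, z forward; pixel columns grow to the right and rows downward; lengths in m; the calibration is good to about 2 mm. A picture is of the moment at which its call begins. There is no depth.
- manip.job_done(): hands the job in; it is judged then, once.
The state is a dict: "time": time; "joint_pos": joint angles; "joint_vel": joint speeds; "joint_efforts": joint torques, N m; "tool_pos": TCP position; "tool_rot": TCP orientation; "contact_force": force on the tool from outside, world axes, zero at the start; "ft_torque": the same for the moment, N m; "gripper_width": opening from 0.0 (shut) to 1.0 (fully open); "grasp_force": force on a finger pad.
Only numpy, scipy, OpenCV 4.12 (cv2) and the standard library are available. Lean on these libraries where they do the work, as an engineer would, in place of code of your own. Each camera call takes 0.05 s, during which the arm holds its last target. There are 200 camera calls.

## Working session

There is one attempt and no reset: what is moved stays moved. The work goes in short steps, Python scripts to look and compute and a tool call to move; the robot and the scene stay as the last step left them, time stands still between calls to the robot, and variables do not carry over. Pictures are saved under pics/ and viewed, at most 10 in all, crops included, and the job is handed in when it is done.

Besides the shell and the picture viewer there is one more tool, called after "Request:" as name(argument=value, ...) on one line, values as JSON. servo_tool: Moves the arm, as the interface text tells. Its arguments: {"type":"object","properties":{"moves":{"type":"array"}},"required":["moves"]}

```bash
mkdir -p pics; cat > h.py <<'E'
import numpy as np, cv2, json
from plant import manip
def snap(name,fn):
    f=manip.grab_frame(name); cv2.imwrite(f'pics/{fn}.png',f['image'])
    np.savez(f'pics/{fn}.npz',**f); return f
def ray(fn,uv):
    f=np.load(f'pics/{fn}.npz')
    p=cv2.undistortPoints(np.array([[uv]],float),f['mtx'],f['dist_coeffs'])[0,0]
    return f['eye'],f['rotation']@np.array([p[0],p[1],1])
def atz(fn,uv,z):
    e,d=ray(fn,uv); return e+d*(z-e[2])/d[2]
def proj(fn,P):
    f=np.load(f'pics/{fn}.npz'); R=f['rotation'].T
    return cv2.projectPoints(np.array(P,float).reshape(-1,3),cv2.Rodrigues(R)[0],-R@f['eye'],f['mtx'],f['dist_coeffs'])[0][:,0]
E
python3 - <<'E'
from h import *
for n in('scene','top'):
    f=snap(n,n+'0'); print(n,f['eye'],f['rotation'].tolist())
s=manip.state(); print(s)
E
```

```text
scene [ 1.35891211 -0.56446257  0.90968181] [-0.38816558365066195, 0.7999652926288214, 0.4105922036216544, -0.20198280269255312]
top [0.36289292 0.02017069 1.89788317] [-0.034421379006789286, 0.7111636754214337, -0.7013813141594022, 0.033550671772391016]
{'time': 0.1, 'joint_pos': array([-1.39401408e+00,  5.33281894e-02,  1.61417236e+00, -7.83516683e-06,
        1.47600008e+00, -1.18988612e-01]), 'joint_vel': array([ 0.00080352, -0.00076605, -0.00209673,  0.00037807,  0.00113853,
       -0.00140348]), 'joint_efforts': array([-6.40897397e-04, -3.94902456e+01, -3.71366394e+01, -2.44492994e-04,
        3.87814376e-03, -6.88987129e-06]), 'tool_pos': array([ 0.18208215, -0.59731997,  0.24415342]), 'tool_rot': array([-9.53477898e-04,  9.89084359e-01,  1.47347276e-01, -3.14614153e-05]), 'contact_force': array([-0.23645838, -0.10820166,  1.20505942]), 'ft_torque': array([-0.05962484,  0.01336758, -0.07057061]), 'grasp_force': 0.0, 'gripper_width': 0.9991773302374908}
```

View pics/top0.png

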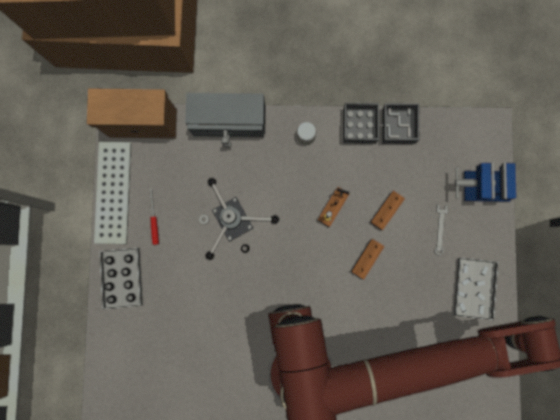

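View pics/scene0.png

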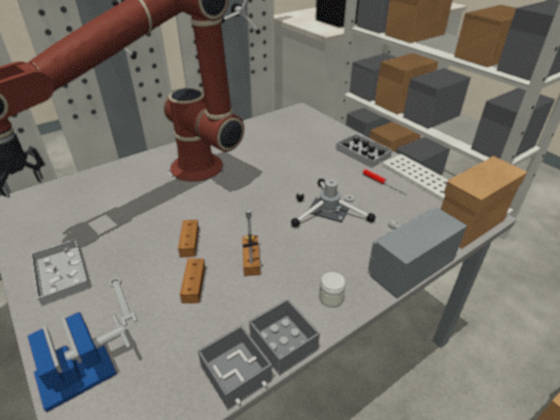

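The top view shows the meant block, with its tools, at about (334,207), and the handwheel hub at (230,216). The other two blocks, (388,210) and (368,258), are empty. I'll enlarge both next.

```bash
cat >> h.py <<'E'
from scipy.spatial.transform import Rotation as Ro
_l=np.load
def _load(fn):
    f=dict(_l(fn)); q=f['rotation']
    if q.shape==(4,): f['rotation']=Ro.from_quat(q[[1,2,3,0]]).as_matrix()
    return f
np.load=_load
def crop(img,x,y,w,h,k):
    return cv2.resize(img[y:y+h,x:x+w],None,fx=k,fy=k,interpolation=cv2.INTER_CUBIC)
E
python3 - <<'E'
from h import *
a=cv2.imread('pics/top0.png'); b=cv2.imread('pics/scene0.png')
t=np.hstack([crop(a,200,180,66,66,6),crop(a,304,180,66,66,6)])
cv2.imwrite('pics/c1.png',t)
t=np.hstack([crop(b,225,200,66,80,6),crop(b,300,170,66,80,6)])
cv2.imwrite('pics/c2.png',t)
print(atz('top0',(295,316),0),atz('top0',(230,216),.12),atz('top0',(334,207),.04))
E
```

```text
[0.19233733 0.02060804 0.        ] [0.52838327 0.24152438 0.12      ] [ 0.57233428 -0.11006298  0.04      ]
```

View pics/c1.png

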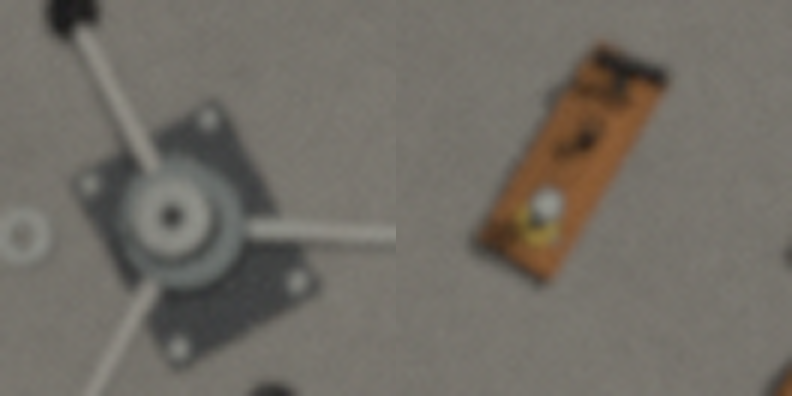

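View pics/c2.png

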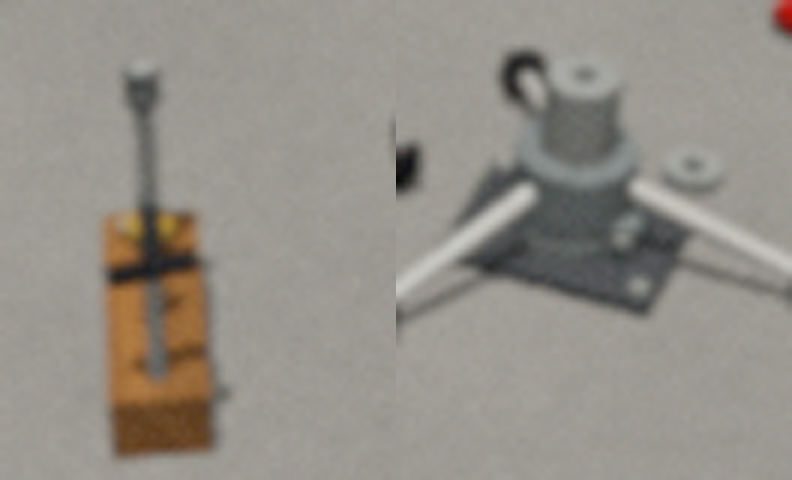

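Pixels read off the crops. The bore mouth is at about (228.3,215.4) in top and (331,182) in scene. The gauge head top is at (329,213.5) in top and (248.1,211) in scene.

```bash
python3 - <<'E'
from h import *
def tri(u,v):
    (e1,d1),(e2,d2)=ray('top0',u),ray('scene0',v)
    A=[];b=[]
    M=np.zeros((3,3));r=np.zeros(3)
    for e,d in((e1,d1),(e2,d2)):
        d=d/np.linalg.norm(d);P=np.eye(3)-np.outer(d,d);M+=P;r+=P@e
    return np.linalg.solve(M,r)
for n,u,v,z in(('bore',(228.3,215.4),(331.1,182.1),.12),('head',(329,213.5),(248.1,211),.156)):
    print(n,tri(u,v),atz('top0',u,z),atz('scene0',v,z))
# block axis, top surface corners from crop
c=lambda x,y:((x-396+.5)/6-.5+304,(y+.5)/6-.5+180)
for p in((605,42),(668,80),(545,285),(480,240)): print(atz('top0',c(*p),.04))
f=np.load('pics/top0.npz');print(f['mtx'][0,0])
E
```

```text
bore [0.53129846 0.24848671 0.1192862 ] [0.53031111 0.24723091 0.12      ] [0.53270356 0.24912316 0.12      ]
head [ 0.53838399 -0.08479108  0.15513176] [ 0.53769054 -0.08576994  0.156     ] [ 0.53993599 -0.08431385  0.156     ]
[ 0.64438403 -0.12499228  0.04      ]
[ 0.62254345 -0.16179339  0.04      ]
[ 0.50190482 -0.09117219  0.04      ]
[ 0.52752521 -0.05330493  0.04      ]
536.3014435602609
```

Request:
servo_tool(moves=[[[44.5, -35.2, 0, 0, 0, 0, 50], [44.5, -35.2, 0, 0, 0, 0, 50], [44.5, -35.2, 0, 0, 0, 0, 50], [44.5, -35.2, 0, 0, 0, 0, 50], [44.5, -35.2, 0, 0, 0, 0, 50], [44.5, -35.2, 0, 0, 0, 0, 50], [44.5, -35.2, 0, 0, 0, 0, 50], [44.5, -35.2, 0, 0, 0, 0, 50], [44.5, -35.2, 0, 0, 0, 0, 50], [44.5, -35.2, 0, 0, 0, 0, 50], [44.5, -35.2, 0, 0, 0, 0, 50], [0, 0, 0, 0, 0, 0, 50]]])

```text
time: 1.6
tool_pos: [0.5385, -0.0817, 0.2446]
tool_rot: [-0.001, 0.989, 0.15, -0.0]
contact_force: [0.6, -0.5, 0.8]
gripper_width: 0.582
grasp_force: 0.0
```

```bash
python3 - <<'E'
from h import *
f=snap('wrist','w1'); print(f['eye'],f['rotation']); s=manip.state(); print(s['tool_pos'],s['tool_rot'],s['time'])
print(proj('w1',[[.5385,-.085,.156]]))
E
```

```text
[ 0.60247574 -0.06227216  0.37273314] [ 0.10679908  0.79800696 -0.58772141 -0.07976459]
[ 0.53778272 -0.08320944  0.24460005] [-1.70744487e-04  9.88835070e-01  1.49012378e-01 -6.98075228e-04] 1.65
[[281.2558351  218.97841059]]
```

View pics/w1.png

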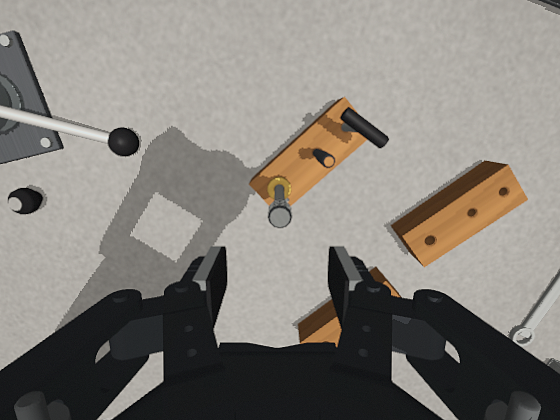

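The wrist view shows the head top at about (280,215), 4 px from the predicted spot, with the brass ring at (280,188). The gauge stands upright.

```bash
python3 - <<'E'
from h import *
a=cv2.imread('pics/w1.png'); cv2.imwrite('pics/c3.png',crop(a,240,160,80,80,7))
print(atz('w1',(280,215),.156),proj('w1',[[.5385,-.085,.0565]]))
E
```

```text
[ 0.54115105 -0.0831975   0.156     ] [[280.16629285 190.6836394 ]]
```

View pics/c3.png

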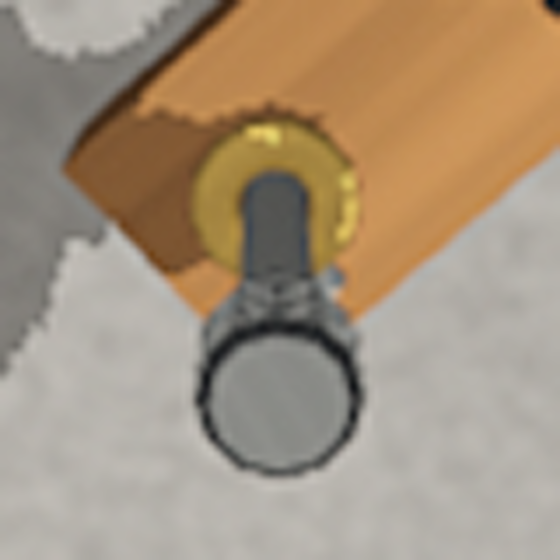

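Request:
servo_tool(moves=[[[1.4, 1.3, 20, 0, 0, 0, 50], [0, 0, 30, 0, 0, 0, 40], [0, 0, 30, 0, 0, 0, 40], [0, 0, 16, 0, 0, 0, 40], [0, 0, 9, 0, 0, 0, 40], [0, 0, 0, 0, 0, 0, 40], [0, 0, 0, 0, 0, 0, 10], [0, 0, 0, 0, 0, 0, 10], [0, 0, 0, 0, 0, 0, 10], [0, 0, 0, 0, 0, 0, 10], [0, 0, 0, 0, 0, 0, 10]]])

```text
time: 3.02
tool_pos: [0.5401, -0.0856, 0.1418]
tool_rot: [0.0, 0.989, 0.147, 0.001]
contact_force: [-0.7, 0.9, 6.2]
gripper_width: 0.188
grasp_force: 58.9
```

Request:
servo_tool(moves=[[[0, 0, -6, 0, 0, 0, 10], [0, 0, -12, 0, 0, 0, 10], [0, 0, -20, 0, 0, 0, 10], [0, 0, -27, 0, 0, 0, 10], [0, 0, -30, 0, 0, 0, 10], [0, 0, -32, 0, 0, 0, 10], [0, 0, 0, 0, 0, 0, 10]]])

```text
time: 3.9
tool_pos: [0.541, -0.0862, 0.272]
tool_rot: [0.002, 0.989, 0.147, 0.004]
contact_force: [0.6, 0.1, -1.4]
gripper_width: 0.189
grasp_force: 58.6
```

```bash
python3 - <<'E'
from h import *
f=snap('wrist','w2'); s=manip.state(); print(s['tool_pos'],s['tool_rot'],s['contact_force'],s['time'])
t=s['tool_pos']; print(proj('w2',[t+[0,0,.0142],t+[0,0,-.0958+.038+.0],t+[0,0,-.1258]]))
g=snap('scene','s2')
cv2.imwrite('pics/c4.png',np.hstack([crop(f['image'],220,130,120,150,4)[:600],crop(g['image'],215,140,70,120,5)]))
print(proj('s2',[t+[0,0,.0142],t+[0,0,-.1258]]))
E
```

```text
[ 0.53990432 -0.085845    0.26923115] [8.26481102e-04 9.89080646e-01 1.47364813e-01 1.55052134e-03] [-0.11048039  0.75870507 -2.29962219] 3.95
[[275.13802058 288.92985143]
 [275.35599354 232.34453952]
 [275.45769984 206.07721314]]
[[245.47445442 174.84232764]
 [247.85294302 214.51562207]]
```

View pics/c4.png

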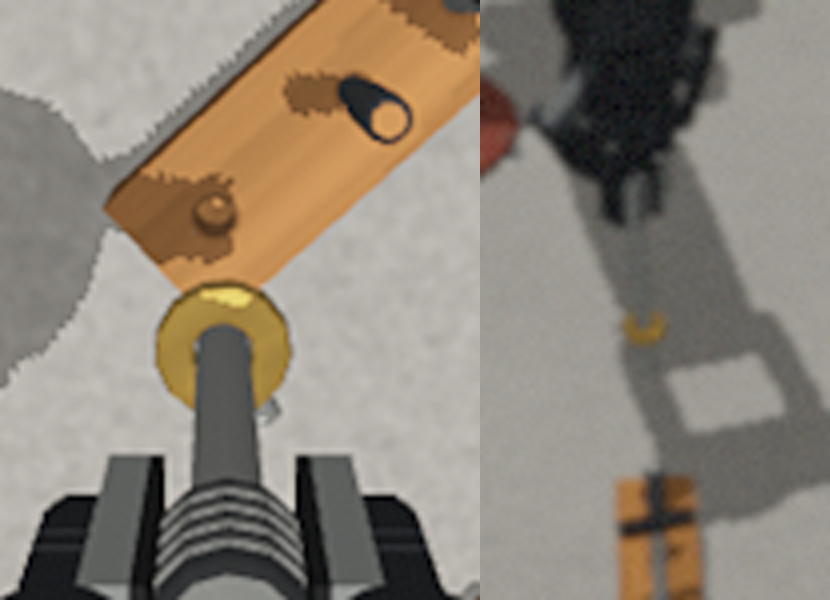

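The gauge is gripped in line. The ring is at about (276,217) in the wrist image and the empty hole at (273,183). Next I go near the bore, stopping 40 mm short along the tool's y so the mouth isn't hidden.

Request:
servo_tool(moves=[[[5, -15, 0, 0, 0, 0, 10], [11, -34, 0, 0, 0, 0, 10], [13, -41, 0, 0, 0, 0, 10], [13, -41, 0, 0, 0, 0, 10], [13, -41, 0, 0, 0, 0, 10], [13, -41, 0, 0, 0, 0, 10], [11.5, -34.4, 0, 0, 0, 0, 10], [8, -24, 0, 0, 0, 0, 10], [3, -10, 0, 0, 0, 0, 10], [0, 0, 0, 0, 0, 0, 10]]])

```text
time: 5.25
tool_pos: [0.5432, 0.2104, 0.2662]
tool_rot: [0.0, 0.989, 0.148, -0.001]
contact_force: [0.0, -0.3, -1.8]
gripper_width: 0.187
grasp_force: 58.8
```

```bash
python3 - <<'E'
from h import *
f=snap('wrist','w3'); s=manip.state(); print(s['tool_pos'],s['tool_rot'],s['contact_force'],s['time'])
t=s['tool_pos']; print(proj('w3',[[.533,.248,.12],t+[0,0,-.0878],t+[0,0,-.1258]]))
print(atz('w2',(273.4,182.9),.04))
cv2.imwrite('pics/c5.png',crop(f['image'],130,130,200,150,4))
E
```

```text
[0.54340223 0.20974515 0.26650821] [ 3.03828628e-04  9.89068372e-01  1.47455675e-01 -6.98307435e-04] [-0.47951497 -0.93699223 -2.17812546] 5.3
[[234.42809929 197.63130792]
 [277.71436396 217.91699068]
 [277.63703599 204.70246381]]
[ 0.54069175 -0.08294433  0.04      ]
```

View pics/c5.png

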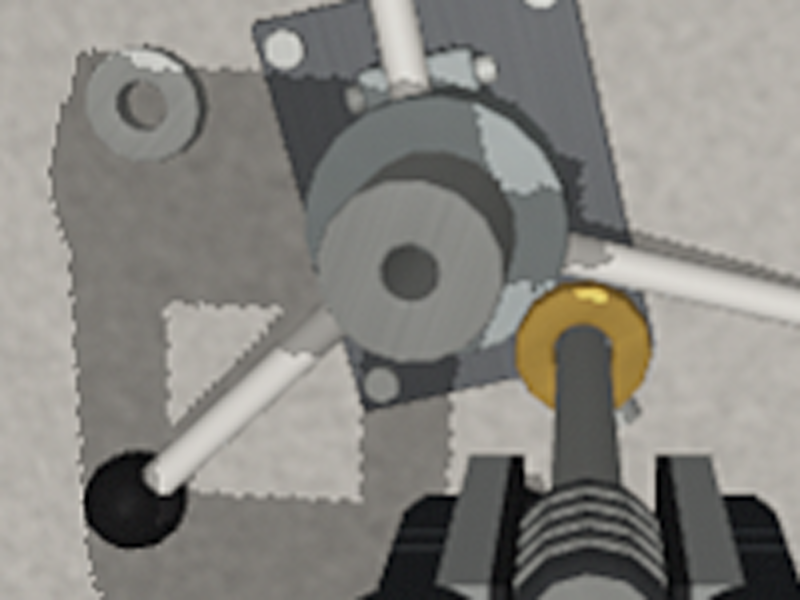

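Enlarged wrist view: bore mouth at (232.1,197.4), stop ring top at (275.9,216.4).

```bash
python3 - <<'E'
from h import *
t=np.array([.5434,.2097,.2665])
b=atz('w3',(232.1,197.4),.12); r=atz('w3',(275.9,216.4),t[2]-.0865); print(b,r,r-t)
R=Ro.from_quat([.98907,.14746,-.0007,.0003]).as_matrix()
for tgt in (b, b-(r-t)*[1,1,0], np.array([.533,.248,0])):
    d=tgt-t; d[2]=0; print(R.T@d*1000)
print(R)
E
```

```text
[0.53258593 0.2501003  0.12      ] [0.5445048  0.21146852 0.18      ] [ 0.0011048   0.00176852 -0.0865    ]
[ 1.44078420e+00 -4.17977508e+01 -1.82981107e-02]
[-1.31836216e-01 -4.04284043e+01 -1.54514424e-02]
[ 1.22420332e+00 -3.96680102e+01 -1.71548479e-02]
[[ 9.56510312e-01  2.91695633e-01 -1.29621617e-03]
 [ 2.91694793e-01 -9.56511112e-01 -7.99882403e-04]
 [-1.47316738e-03  3.86996260e-04 -9.99998840e-01]]
```

Request:
servo_tool(moves=[[[0.2, -14, 0, 0, 0, 0, 10], [0.2, -18, 0, 0, 0, 0, 10], [0.1, -8.2, 0, 0, 0, 0, 10], [0, 0, 0, 0, 0, 0, 10], [0, 0, 8, 0, 0, 0, 10], [0, 0, 7, 0, 0, 0, 10], [0, 0, 3, 0, 0, 0, 10], [0, 0, 2, 0, 0, 0, 10], [0, 0, 2, 0, 0, 0, 10], [0, 0, 2, 0, 0, 0, 10], [0, 0, 2, 0, 0, 0, 10], [0, 0, 0, 0, 0, 0, 10]]])

```text
time: 6.8
tool_pos: [0.5325, 0.2485, 0.2411]
tool_rot: [0.0, 0.989, 0.147, -0.0]
contact_force: [-0.5, 0.0, -1.1]
gripper_width: 0.184
grasp_force: 58.8
```

```bash
python3 - <<'E'
from h import *
f=snap('wrist','w4'); s=manip.state(); print(s['tool_pos'],s['contact_force'],s['ft_torque'],s['time'])
g=snap('scene','s4')
cv2.imwrite('pics/c6.png',np.hstack([crop(f['image'],220,150,110,110,5),crop(g['image'],310,130,50,110,5)]))
E
```

```text
[0.5325218  0.24859173 0.24123042] [ 0.40377469 -1.03540766 -1.16752949] [0.00904145 0.0396861  0.02738713] 6.85
```

View pics/c6.png

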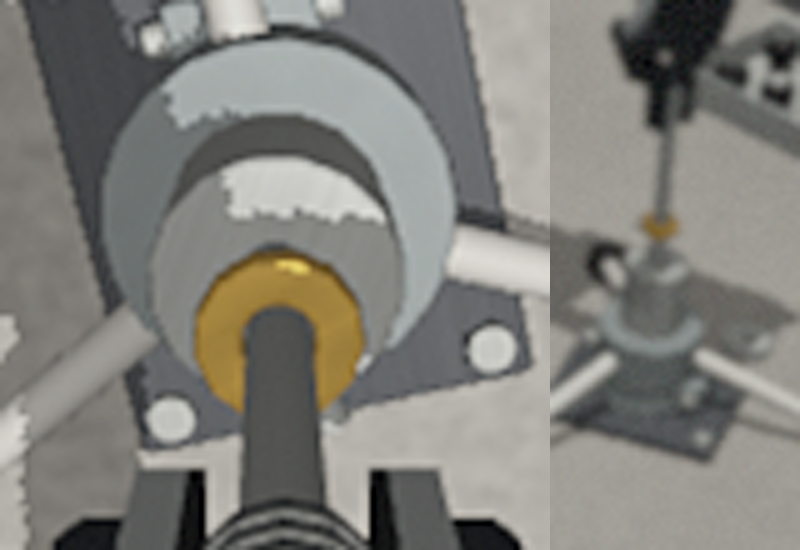

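The tip has entered the mouth: the ring, at (280,335) in the crop, is centred laterally over the boss at (278,283), and there is no contact force.

Request:
servo_tool(moves=[[[0, 0, 2.2, 0, 0, 0, 10], [0, 0, 2.2, 0, 0, 0, 10], [0, 0, 2.2, 0, 0, 0, 10], [0, 0, 2.2, 0, 0, 0, 10], [0, 0, 2.2, 0, 0, 0, 10], [0, 0, 2.2, 0, 0, 0, 10], [0, 0, 2.2, 0, 0, 0, 10], [0, 0, 2.2, 0, 0, 0, 10], [0, 0, 2.2, 0, 0, 0, 10], [0, 0, 1.5, 0, 0, 0, 10]]])

```text
time: 8.15
tool_pos: [0.5325, 0.2485, 0.2198]
tool_rot: [0.0, 0.989, 0.147, -0.0]
contact_force: [-0.3, -0.2, -1.4]
gripper_width: 0.19
grasp_force: 58.8
```

Request:
servo_tool(moves=[[[0, 0, 1.5, 0, 0, 0, 10], [0, 0, 1.5, 0, 0, 0, 10], [0, 0, 1.5, 0, 0, 0, 10], [0, 0, 1.5, 0, 0, 0, 10], [0, 0, 1.5, 0, 0, 0, 10], [0, 0, 1.5, 0, 0, 0, 10], [0, 0, 1.5, 0, 0, 0, 10], [0, 0, 1.5, 0, 0, 0, 10]]])

```text
time: 9.15
tool_pos: [0.5327, 0.2487, 0.2081]
tool_rot: [-0.0, 0.989, 0.147, 0.0]
contact_force: [-1.0, 0.4, 2.7]
gripper_width: 0.187
grasp_force: 59.4
```

Request:
servo_tool(moves=[[[0, 0, 1.3, 0, 0, 0, 10], [0, 0, 1.3, 0, 0, 0, 10]]])

```text
time: 9.4
tool_pos: [0.5326, 0.2487, 0.2053]
tool_rot: [-0.0, 0.989, 0.147, 0.0]
contact_force: [-0.9, 1.0, 3.7]
gripper_width: 0.187
grasp_force: 59.4
```

Request:
servo_tool(moves=[[[0, 0, 1.3, 0, 0, 0, 10]]])

```text
time: 9.52
tool_pos: [0.5326, 0.2486, 0.204]
tool_rot: [-0.0, 0.989, 0.147, 0.0]
contact_force: [-0.3, 0.6, 4.3]
gripper_width: 0.191
grasp_force: 59.4
```

Request:
servo_tool(moves=[[[0, 0, 1.3, 0, 0, 0, 10]]])

```text
time: 9.65
tool_pos: [0.5326, 0.2486, 0.2027]
tool_rot: [-0.0, 0.989, 0.147, 0.0]
contact_force: [0.6, 1.6, 3.5]
gripper_width: 0.187
grasp_force: 59.4
```

Request:
servo_tool(moves=[[[0, 0, 1.3, 0, 0, 0, 10]]])

```text
time: 9.78
tool_pos: [0.5326, 0.2486, 0.2014]
tool_rot: [-0.0, 0.989, 0.147, 0.0]
contact_force: [-1.5, 0.6, 3.0]
gripper_width: 0.183
grasp_force: 59.4
```

Request:
servo_tool(moves=[[[0, 0, 1.4, 0, 0, 0, 10]]])

```text
time: 9.9
tool_pos: [0.5326, 0.2487, 0.2001]
tool_rot: [-0.0, 0.989, 0.147, 0.0]
contact_force: [-1.0, 1.2, 3.3]
gripper_width: 0.188
grasp_force: 59.4
```

Request:
servo_tool(moves=[[[0, 0, 1.5, 0, 0, 0, 10]]])

```text
time: 10.02
tool_pos: [0.5325, 0.2486, 0.1985]
tool_rot: [-0.0, 0.989, 0.147, -0.0]
contact_force: [-0.8, 1.0, 3.3]
gripper_width: 0.186
grasp_force: 59.4
```

Request:
servo_tool(moves=[[[0, 0, 1.5, 0, 0, 0, 10]]])

```text
time: 10.15
tool_pos: [0.5325, 0.2486, 0.197]
tool_rot: [-0.0, 0.989, 0.147, -0.0]
contact_force: [0.1, 1.7, 3.6]
gripper_width: 0.188
grasp_force: 59.4
```

Request:
servo_tool(moves=[[[0, 0, 1.5, 0, 0, 0, 10]]])

```text
time: 10.28
tool_pos: [0.5325, 0.2486, 0.1955]
tool_rot: [-0.0, 0.989, 0.147, -0.0]
contact_force: [-0.7, 1.1, 3.9]
gripper_width: 0.191
grasp_force: 59.4
```

Request:
servo_tool(moves=[[[0, 0, 1.5, 0, 0, 0, 10]]])

```text
time: 10.4
tool_pos: [0.5325, 0.2486, 0.194]
tool_rot: [-0.0, 0.989, 0.147, -0.0]
contact_force: [-0.1, 2.3, 3.1]
gripper_width: 0.186
grasp_force: 59.4
```

Request:
servo_tool(moves=[[[0, 0, 1.5, 0, 0, 0, 10]]])

```text
time: 10.52
tool_pos: [0.5331, 0.2487, 0.1938]
tool_rot: [-0.0, 0.989, 0.147, 0.001]
contact_force: [-2.3, 1.0, 10.1]
gripper_width: 0.189
grasp_force: 60.2
```

Contact with the bottom: the tool stopped and the force rose to 10 N. I hold there briefly.

Request:
servo_tool(moves=[[[0, 0, 0, 0, 0, 0, 10], [0, 0, 0, 0, 0, 0, 10]]])

```text
time: 10.78
tool_pos: [0.5331, 0.2487, 0.1938]
tool_rot: [-0.0, 0.989, 0.147, 0.001]
contact_force: [-1.6, 0.7, 6.8]
gripper_width: 0.189
grasp_force: 59.9
```

Request:
servo_tool(moves=[[[0, 0, 0.8, 0, 0, 0, 10], [0, 0, 0, 0, 0, 0, 10]]])

```text
time: 11.02
tool_pos: [0.5334, 0.2488, 0.1938]
tool_rot: [-0.0, 0.989, 0.147, 0.001]
contact_force: [-2.0, 0.2, 9.5]
gripper_width: 0.19
grasp_force: 60.1
```

Firm bottom, about 52 mm deep. Drawing straight out.

Request:
servo_tool(moves=[[[0, 0, -1, 0, 0, 0, 10], [0, 0, -1.5, 0, 0, 0, 10], [0, 0, -3, 0, 0, 0, 10], [0, 0, -5, 0, 0, 0, 10], [0, 0, -8, 0, 0, 0, 10], [0, 0, -10, 0, 0, 0, 10], [0, 0, -12, 0, 0, 0, 10], [0, 0, -14, 0, 0, 0, 10], [0, 0, -14, 0, 0, 0, 10], [0, 0, -7, 0, 0, 0, 10], [0, 0, 0, 0, 0, 0, 10]]])

```text
time: 12.4
tool_pos: [0.5329, 0.2487, 0.2682]
tool_rot: [-0.0, 0.989, 0.147, 0.001]
contact_force: [-1.0, 0.3, -1.9]
gripper_width: 0.184
grasp_force: 58.8
```

Request:
servo_tool(moves=[[[-4, 14, 0, 0, 0, 0, 10], [-10, 36, 0, 0, 0, 0, 10], [-13, 46, 0, 0, 0, 0, 10], [-13, 46, 0, 0, 0, 0, 10], [-13, 46, 0, 0, 0, 0, 10], [-13, 46, 0, 0, 0, 0, 10], [-12, 43, 0, 0, 0, 0, 10], [-8, 28, 0, 0, 0, 0, 10], [-3.5, 13, 0, 0, 0, 0, 10], [-1.2, 4, 0, 0, 0, 0, 10], [0, 0, 0, 0, 0, 0, 10], [0, 0, 0, 0, 0, 0, 10]]])

```text
time: 13.9
tool_pos: [0.5397, -0.085, 0.2672]
tool_rot: [-0.0, 0.989, 0.148, -0.0]
contact_force: [-0.2, 0.3, -1.9]
gripper_width: 0.189
grasp_force: 58.8
```

```bash
python3 - <<'E'
from h import *
f=snap('wrist','w5'); s=manip.state(); print(s['tool_pos'],s['tool_rot'],s['contact_force'],s['time'])
cv2.imwrite('pics/c7.png',crop(f['image'],220,130,120,150,4))
print(proj('w5',[[.54069,-.08294,.04]]))
E
```

```text
[ 0.53970191 -0.08500227  0.26730554] [-1.04450595e-04  9.88979970e-01  1.48049345e-01  7.17209761e-07] [-0.22761272 -0.09928067 -1.68777551] 13.95
[[275.59920003 181.67213804]]
```

View pics/c7.png

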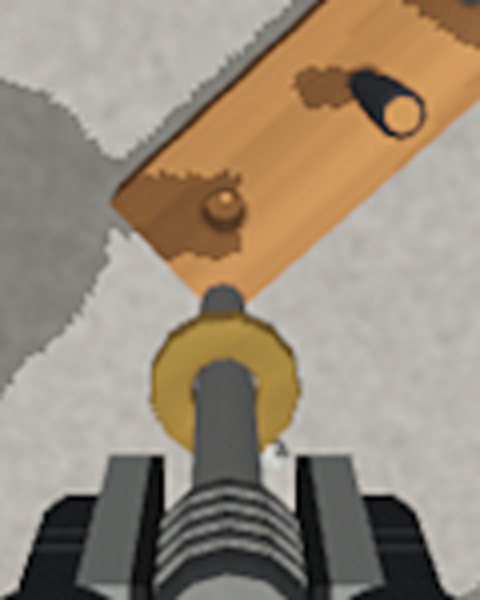

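The ring now sits well up the rod with the tip visible, and the hole is lined up (crop (222,206)). Lowering the gauge into its hole.

Request:
servo_tool(moves=[[[0, 0.7, 10, 0, 0, 0, 10], [0, 0, 20, 0, 0, 0, 10], [0, 0, 25, 0, 0, 0, 10], [0, 0, 22, 0, 0, 0, 10], [0, 0, 13, 0, 0, 0, 10], [0, 0, 6, 0, 0, 0, 10], [0, 0, 2, 0, 0, 0, 10], [0, 0, 2, 0, 0, 0, 10], [0, 0, 2, 0, 0, 0, 10], [0, 0, 2, 0, 0, 0, 10], [0, 0, 2, 0, 0, 0, 10]]])

```text
time: 15.32
tool_pos: [0.54, -0.0864, 0.1614]
tool_rot: [-0.0, 0.989, 0.147, 0.0]
contact_force: [-0.1, 0.8, -1.3]
gripper_width: 0.193
grasp_force: 59.0
```

Tip is in the hole without load; 19.5 mm to go.

Request:
servo_tool(moves=[[[0, 0, 3, 0, 0, 0, 10], [0, 0, 3, 0, 0, 0, 10], [0, 0, 3, 0, 0, 0, 10], [0, 0, 3, 0, 0, 0, 10], [0, 0, 2, 0, 0, 0, 10], [0, 0, 2, 0, 0, 0, 10], [0, 0, 1.5, 0, 0, 0, 10], [0, 0, 1, 0, 0, 0, 10], [0, 0, 0, 0, 0, 0, 10]]])

```text
time: 16.45
tool_pos: [0.5398, -0.0865, 0.1427]
tool_rot: [-0.0, 0.989, 0.147, -0.0]
contact_force: [0.0, 1.5, -0.7]
gripper_width: 0.186
grasp_force: 59.2
```

Request:
servo_tool(moves=[[[0, 0, 0.8, 0, 0, 0, 10], [0, 0, 0.7, 0, 0, 0, 10], [0, 0, 0, 0, 0, 0, 10]]])

```text
time: 16.82
tool_pos: [0.5402, -0.0866, 0.1419]
tool_rot: [0.0, 0.989, 0.147, 0.0]
contact_force: [-0.9, 3.0, 1.9]
gripper_width: 0.188
grasp_force: 59.6
```

Seated on the bottom. I ease the side load, then release and rise.

Request:
servo_tool(moves=[[[0, -0.8, 0, 0, 0, 0, 10], [0, 0, -0.5, 0, 0, 0, 10], [0, 0, 0, 0, 0, 0, 45], [0, 0, 0, 0, 0, 0, 45], [0, 0, 0, 0, 0, 0, 45], [0, 0, 0, 0, 0, 0, 45], [0, 0, -5, 0, 0, 0, 45], [0, 0, -20, 0, 0, 0, 45], [0, 0, -40, 0, 0, 0, 45], [0, 0, -50, 0, 0, 0, 45], [0, 0, -20, 0, 0, 0, 45], [0, 0, 0, 0, 0, 0, 45]]])

```text
time: 18.32
tool_pos: [0.5406, -0.0861, 0.2795]
tool_rot: [0.001, 0.989, 0.147, 0.002]
contact_force: [-0.8, 0.7, -0.2]
gripper_width: 0.526
grasp_force: 0.0
```

```bash
python3 - <<'E'
from h import *
s=manip.state(); print(s['tool_pos'],s['contact_force'],s['gripper_width'],s['time'])
f=snap('wrist','w6')
P=[.540,-.0856]
print(proj('w6',[P+[.156],P+[.016+.052+.008]]), proj('w1',[P+[.156]]))
im=f['image']; hsv=cv2.cvtColor(im,cv2.COLOR_BGR2HSV)
m=cv2.inRange(hsv,(22,110,60),(32,255,255)); n,l,st,c=cv2.connectedComponentsWithStats(m)
i=1+st[1:,4].argmax(); print(st[i],c[i])
g=im[150:290,220:340]; c=cv2.HoughCircles(cv2.medianBlur(cv2.cvtColor(g,6),3),3,1,20,param1=80,param2=12,minRadius=8,maxRadius=22)
print(None if c is None else c[0]+[220,150,0])
E
```

```text
[ 0.54057176 -0.0860806   0.27950063] [-0.83082733  0.67524095 -0.16900197] 0.5255578220626873 18.325
[[275.75328769 206.6552335 ]
 [275.89794728 188.04698856]] [[282.64169945 217.35484093]]
[268 177   3   5  13] [268.84615385 178.76923077]
[[271.5        187.5         11.39999962]
 [248.5        154.5         12.19999981]
 [260.5        206.5         10.        ]]
```

```bash
python3 - <<'E'
from h import *
a=cv2.imread('pics/w1.png',0); b=cv2.imread('pics/w6.png',0)
t=a[202:230,266:294]
for k in(.8,.85,.9,.95):
    u=cv2.resize(t,None,fx=k,fy=k); r=cv2.matchTemplate(b[150:280,220:340],u,5)
    _,v,_,p=cv2.minMaxLoc(r); print(k,round(v,3),p[0]+220+u.shape[1]/2,p[1]+150+u.shape[0]/2)
# brass extents in relaxed hue, both frames
for n,y0,x0 in(('w1',165,255),('w6',160,250)):
    h=cv2.cvtColor(cv2.imread(f'pics/{n}.png')[y0:y0+60,x0:x0+50],40)
    m=cv2.inRange(h,(19,100,60),(35,255,255)); q=np.argwhere(m); print(n,len(q),np.median(q,0)+[y0,x0],q.min(0)+[y0,x0],q.max(0)+[y0,x0])
E
```

```text
0.8 0.597 262.0 204.0
0.85 0.782 263.0 204.0
0.9 0.8 262.5 204.5
0.95 0.673 263.5 204.5
w1 292 [186. 279.] [177 267] [198 290]
w6 247 [184. 273.] [176 259] [197 281]
```

Request:
servo_tool(moves=[[[0, 0, 0, 0, 0, 0, 45], [0, 0, 0, 0, 0, 0, 45], [0, 0, 0, 0, 0, 0, 45], [0, 0, 0, 0, 0, 0, 45]]])

```text
time: 18.88
tool_pos: [0.5395, -0.0858, 0.2763]
tool_rot: [-0.0, 0.989, 0.147, -0.0]
contact_force: [0.5, -0.1, 0.1]
gripper_width: 0.529
grasp_force: 0.0
```

```bash
python3 - <<'E'
from h import *
a=cv2.imread('pics/w1.png',0); u=cv2.resize(a[202:230,266:294],None,fx=.88,fy=.88)
for n in('w7','w8'):
    b=cv2.cvtColor(snap('wrist',n)['image'],6); r=cv2.matchTemplate(b[150:280,220:340],u,5)
    _,v,_,p=cv2.minMaxLoc(r); q=(p[0]+220+u.shape[1]/2,p[1]+150+u.shape[0]/2); print(v,q,atz(n,q,.156))
E
```

```text
0.8452789187431335 (263.5, 203.5) [ 0.53875796 -0.07429142  0.156     ]
0.8497354984283447 (263.5, 203.5) [ 0.53880989 -0.07432753  0.156     ]
```

```bash
python3 -c "
from plant import manip; print(manip.job_done())"
```

```text
the job is handed in; nothing more can be done
None
```

I gauged the bore at about 52 mm deep and stood the gauge back fully down in its own hole, leaning slightly (about 0.07 rad by camera). The ring was left at the mark, the highest force I read was about 10 N, and I handed the job in at about 19 s; no verdict came back.

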